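Lay out the sample-preparation tray

TASK

Gather the things for sample preparation into the aluminium tray: stand the dropper bottle in the square holder, the open porcelain cup in the smallest ring, the rubber suction bulb in the middle-sized ring, and lay the petri dish flat in the largest ring, each upright on its holder's floor. Leave the lidded porcelain crucible and the roll of label tape, which look much like the cup and the dish but do not belong, where they are on the bench.

Things in the scene. Friction and masses are not known exactly. Their poses are not given: they have to be found in the camera images.
- dropper_bottle: Dropper bottle of brown glass with a black rubber teat, 102 mm tall: body 36 mm across up to 54 mm, above it the cap and teat, round, about 20 mm across, up to 102 mm; can be gripped there. Stands upright on the bench left of the tray or in front of it. Origin at the centre of its underside, z up.
- cup: Small white porcelain weighing cup, open and empty, 29 mm tall, 36 mm across the rim, 28 mm across the foot (taper). Stands upright on the bench left of the tray or in front of it. Origin at the centre of its underside, z up.
- bulb: Red rubber suction bulb, 88 mm tall: round body 50 mm across up to 43 mm, above it an upright neck 11 mm across up to 87 mm; grip the neck. It behaves as rigid. Stands upright on the bench left of the tray or in front of it. Origin at the centre of its underside, z up.
- dish: Petri dish with its lid on, clear, a flat disc 66 mm across and 16 mm tall; behaves as one rigid piece. Stands upright on the bench left of the tray or in front of it. Origin at the centre of its underside, z up.
- crucible: White porcelain crucible closed by its lid with a small knob in the middle, 36 mm across, 37 mm tall: look-alike of the cup (which is open), to be left alone. Stands upright on the bench left of the tray or in front of it. Origin at the centre of its underside, z up.
- label_roll: Roll of label tape lying flat, cream, 68 mm across and 20 mm tall with a hole in the middle: look-alike of the dish, to be left alone. Stands upright on the bench left of the tray or in front of it. Origin at the centre of its underside, z up.
- insert_square: Insert for the dropper bottle: a square collar, 52 mm clear inside, 60 mm outside, its top 34 mm above the origin. On a grey plate 98 x 98 x 4 mm fixed in one quarter (any) of the square aluminium tray (210 mm, rim 10 mm high); insert centres are 100 mm apart. Origin: centre of the plate's underside, 4 mm above the bench; z up. The floor to stand on is 4 mm above the origin.
- insert_small: Insert for the cup: the smallest ring, inside diameter 48 mm, outside 56 mm, its top 10 mm above the origin. On a grey plate 98 x 98 x 4 mm fixed in one quarter (any) of the square aluminium tray (210 mm, rim 10 mm high); insert centres are 100 mm apart. Origin: centre of the plate's underside, 4 mm above the bench; z up. The floor to stand on is 4 mm above the origin.
- insert_medium: Insert for the suction bulb: the middle-sized ring, inside diameter 66 mm, outside 74 mm, its top 19 mm above the origin. On a grey plate 98 x 98 x 4 mm fixed in one quarter (any) of the square aluminium tray (210 mm, rim 10 mm high); insert centres are 100 mm apart. Origin: centre of the plate's underside, 4 mm above the bench; z up. The floor to stand on is 4 mm above the origin.
- insert_large: Insert for the petri dish: the largest ring, inside diameter 86 mm, outside 94 mm, its top only 9 mm above the origin. On a grey plate 98 x 98 x 4 mm fixed in one quarter (any) of the square aluminium tray (210 mm, rim 10 mm high); insert centres are 100 mm apart. Origin: centre of the plate's underside, 4 mm above the bench; z up. The floor to stand on is 4 mm above the origin.
Not all that is in view belongs to the job. What is shaped like the insert_large but purple or yellow is not meant.

How it is judged:
By the outcome, as a careful person would: the job done as asked, in the order asked, and still so for the second after the job is handed in, with the robot touching nothing.
It also fails if it takes over 93 s, if anything falls off the work surface, if the arm or the gripper's body presses on something with over 40 N, if the wrist force passes 120 N, or if a joint passes its speed limit or range.

ROBOT

A 6-joint arm with a two-finger parallel gripper is mounted at the origin on a cart in front of the work surface, level with it; the furniture and walls round the work are solid. World frame = base frame: x ahead of the robot, y to its left, z up, the work surface at z = 0. Lengths are in mm, angles in rad, forces in N, time in s.
With the tool pointing down it reaches from about 325 to 875 mm from the base axis. Payload 4.4 kg.
Tool frame: the origin (TCP) lies midway between the tips of the shut fingers; the grasp point (between the pads) lies 19 mm behind it; z points along the fingers, x is the direction in which the jaws open and shut, and the axes are right-handed (so a half turn about z gives the same grasp; the last joint's range is limited). The gripper opens to 85 mm and grips with 20 to 120 N. Pads are 22 mm wide; open, the fingers measure 114 mm over their backs; the gripper's body (76 mm by 85 mm) begins 54 mm behind the grasp point. The pads swing forward as they close: fully open they stand 13 mm farther back than shut.
Start: joints at [-1.429, 0.207, 1.542, -0, 1.393, -0.15], TCP at [165.401, -550.699, 231.282] pointing down, gripper open.
Joint ranges: [-2.73, 2.73], [-0.86, 2.22], [0.23, 2.46], [-1.11, 4.25], [0.08, 2.63], [-2.82, 2.82]. Speed limits (rad/s): [2.79, 2.79, 3.14, 3.14, 3.14, 3.14].

INTERFACE

Orientations are given as a 3x3 rotation matrix whose columns are the frame's x, y, z axes.
In Python, from rig import observe, snapshot, camera_model, finish_job, regions_of, spot_point gives the robot as it stands.
- The arm moves only by the tool play_rows, never from a script. Its argument "rows" is a list that holds one entry, the list of rows, each a list of 5 numbers: the opening, from 0 (shut) to 1 (fully open), then the shift along the tool's x, y, z in cm, then the turn about the tool's z in rad. A call has 1 to 10 rows; each row is the pose to reach, as a shift and turn from the pose commanded when the call began, along the tool's axes at that moment; what a row does not reach only later rows make up. A row lasts 1/10 s, in which the tool goes at most 50 mm and 8.59 degrees, less where a joint would pass 70% of its speed; a pose out of reach is approached as far as the arm can. A call with a gripper value outside its range is refused whole. The fingers move at their own pace and stop on an object; "force" is the grip in N (left out, the last holds). Time passes only in rows, so rows that repeat a pose let the fingers close. It gives the time, the measured TCP pose, the force and the opening at its end, in the units of the state.
- observe(): the state, without advancing time (a new reading comes with each control period).
- snapshot(name): name is "scene" or "top"; returns (picture, depth): 384x512x3 uint8, blue, green, red; 384x512 float32, mm along the optical axis (not along the pixel's ray), 0 where there is no reading.
- camera_model(name): a dict with "intrinsics" (3x3 intrinsics, pixels), "xyz" and "attitude" of the camera in the world. Camera axes: x right, y up, looking along -z (the intrinsics and any distortion apply to the point x, -y, -z); pixel columns grow to the right and rows downward; lengths in mm; the calibration is good to about 2 mm. A picture is of the moment at which its call begins. camera_model takes no time and is no camera call.
- finish_job(): hands the job in, once; it reports no verdict.
Trained networks look in the newest picture that a camera, given by its name, has taken for a name from the list of things; names that differ only in an ending like _2 or _b are one class to them, and where a whole thing is asked for, a point or a joint stands for the part that bears it (a point fixed in the world has none). Each returns a list of dicts, best first, with "conf" (0 to 1); they miss things now and then, are a little off and sometimes report something else, mostly with a low value. They report only what shows in the picture. A call takes as long as a camera call. They do not tell look-alikes from the thing itself.
- regions_of(name, camera): "pixels" (384x512 bool, what is visible of it) and "uv" ([column, row] in pixels, amid what is visible of it).
- spot_point(name, camera): "uv" ([column, row] in pixels: a listed point, or the origin of a listed thing).
The state is a dict: "time_s": time; "joint_pos": joint angles; "qvel": joint speeds; "joint_efforts": joint torques, N m; "eef_pos": TCP position; "orientation": TCP orientation; "wrist_force": force on the tool from outside, world axes, zero at the start; "torque": the same for the moment, N m; "finger_gap": finger opening in mm.
Only numpy, scipy, OpenCV 4.12 (cv2) and the standard library are available. Lean on these libraries where they do the work, as an engineer would, in place of code of your own. Each camera call takes 0.05 s, during which the arm holds its last target.

## Working session

There is one attempt and no reset: what is moved stays moved. The work goes in short steps, Python scripts to look and compute and a tool call to move; the robot and the scene stay as the last step left them, time stands still between calls to the robot, and variables do not carry over. Pictures are saved under pics/ and viewed, and the job is handed in when it is done.

Besides the shell and the picture viewer there is one more tool, called after ">>>" by a JSON object that holds its "method" and its "body". play_rows: Moves the arm, as the interface text tells. Its arguments: {"type":"object","properties":{"rows":{"type":"array","items":{"type":"array","items":{"type":"array","items":{"type":"number"}}}},"force":{"type":"number"}},"required":["rows"]}

```bash
mkdir -p pics; ls; python3 - <<'E'
from rig import *
import cv2,numpy as np
s=observe();print(s['time_s'],s['eef_pos'],s['orientation'],s['finger_gap'])
for n in("scene","top"):
    p,d=snapshot(n);cv2.imwrite(f"pics/{n}0.png",p);np.save(f"pics/{n}0.npy",d)
    c=camera_model(n);print(n,c)
E
```

```text
pics
0.0 [ 165.28291463 -549.92609511  230.10795837] [[ 2.87681676e-01 -9.57726020e-01 -3.53321900e-04]
 [-9.57723346e-01 -2.87681716e-01  2.28512836e-03]
 [-2.29017114e-03 -3.19004923e-04 -9.99997327e-01]] 85.62402535986209
scene {'intrinsics': array([[470.40398359,   0.        , 262.96597165],
       [  0.        , 470.40398359, 183.6964806 ],
       [  0.        ,   0.        ,   1.        ]]), 'xyz': array([-375.26582832,  864.02233857,  703.30537825]), 'attitude': array([[-0.77810728,  0.2876929 , -0.55837429],
       [-0.62811858, -0.35069665,  0.69460702],
       [ 0.00401351,  0.89120404,  0.45358488]])}
top {'intrinsics': array([[374.97398571,   0.        , 258.38715185],
       [  0.        , 374.97398571, 190.39397315],
       [  0.        ,   0.        ,   1.        ]]), 'xyz': array([ 305.66504704, -138.34703338, 1122.68106959]), 'attitude': array([[-0.01075415,  0.9932273 , -0.1156887 ],
       [-0.99986995, -0.00929065,  0.01318214],
       [ 0.01201803,  0.11581542,  0.99319804]])}
```

View pics/scene0.png

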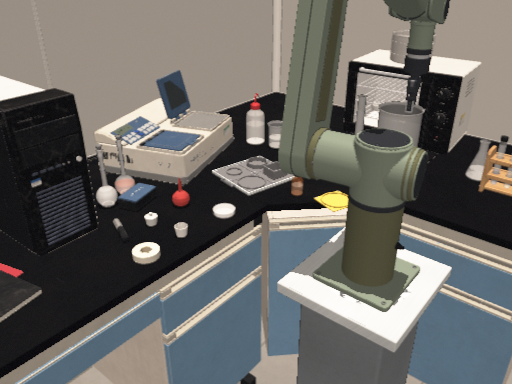

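View pics/top0.png

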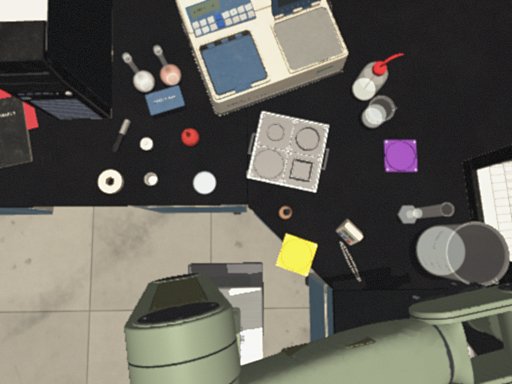

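The top picture shows the tray at about (288,150). Candidates are:
- **cup:** (151,180) or (146,143)
- **dish:** (204,183) or the roll at (110,181)
- **bulb:** (191,137); the round flasks at (143,80) and (170,75) are not it
- **bottle:** (286,213)

The purple (401,155) and yellow (297,254) plates are decoys.

```bash
cat > h.py <<'E'
from rig import *
import cv2,numpy as np
def ray(n,u,v):
    c=camera_model(n);K=c['intrinsics'];R=np.array(c['attitude'])
    d=R@np.array([(u-K[0,2])/K[0,0],-(v-K[1,2])/K[1,1],-1.]);return np.array(c['xyz']),d
def atz(n,u,v,z):
    o,d=ray(n,u,v);return o+d*(z-o[2])/d[2]
def cloud(n,dep):
    c=camera_model(n);K=c['intrinsics'];R=np.array(c['attitude'])
    v,u=np.mgrid[:384,:512]
    P=np.stack([(u-K[0,2])/K[0,0]*dep,-(v-K[1,2])/K[1,1]*dep,-dep],-1)
    return P@R.T+np.array(c['xyz'])
def proj(n,p):
    c=camera_model(n);K=c['intrinsics'];R=np.array(c['attitude'])
    q=R.T@(np.array(p)-c['xyz']);return K[0,0]*q[0]/-q[2]+K[0,2],-K[1,1]*q[1]/-q[2]+K[1,2]
E
python3 - <<'E'
from h import *
d=np.load('pics/top0.npy');P=cloud('top',d)
for n in"dropper_bottle cup bulb dish insert_square insert_small insert_medium insert_large".split():
    for r in regions_of(n,'top')[:3]:
        m=r['pixels']&(d>0);q=P[m]
        print(n,round(r['conf'],2),np.round(r['uv']),m.sum(),'xy med',np.round(np.median(q,0),1),'min',np.round(np.percentile(q,3,axis=0),1),'max',np.round(np.percentile(q,97,axis=0),1))
    s=spot_point(n,'top')[:2]
    for r in s: print('   spot',round(r['conf'],2),np.round(r['uv'],1),np.round(atz('top',*r['uv'],8 if 'ins' in n else 0),1))
p=cv2.imread('pics/top0.png');s=cv2.imread('pics/scene0.png')
a=cv2.resize(p[100:225,90:340],None,fx=3,fy=3,interpolation=cv2.INTER_CUBIC)
cv2.imwrite('pics/c1.png',a)
cv2.imwrite('pics/c2.png',cv2.resize(s[140:270,100:350],None,fx=3,fy=3,interpolation=cv2.INTER_CUBIC))
print(observe()['time_s'])
E
```

```text
dropper_bottle 0.46 [287. 211.] 122 xy med [ 366.6 -226.2   55.6] min [ 353.3 -243.3   38.9] max [ 383.  -212.9  100.1]
   spot 0.6 [284.6 212.3] [ 369.6 -231.1    0. ]
cup 0.41 [148. 180.] 109 xy med [473.4 166.8   8.6] min [456.4 147.8  -1. ] max [486.  178.8  29.5]
   spot 0.56 [150.  179.4] [472.9 173.1   0. ]
bulb 0.61 [190. 135.] 217 xy med [592.2  46.2  37.8] min [573.7  27.9  22.3] max [615.1  68.3  80.2]
   spot 0.68 [190.5 134.6] [610.3  52.7   0. ]
dish 0.57 [206. 182.] 368 xy med [458.6   5.4  16. ] min [431.2 -21.2  12. ] max [488.4  32.2  19.9]
   spot 0.72 [208.1 184.6] [455.4  -1.8   0. ]
insert_square 0.69 [110. 180.] 445 xy med [466.2 285.3  18.2] min [436.3 254.6  -1.1] max [496.2 315.5  22.2]
insert_square 0.64 [302. 170.] 1082 xy med [ 492.9 -282.2    8.4] min [ 444.7 -331.3    3.3] max [ 541.2 -233.6   39.3]
insert_square 0.48 [309. 139.] 1001 xy med [ 592.1 -303.8    8.5] min [ 545.2 -350.7    4.1] max [ 640.8 -257.    23.7]
   spot 0.67 [298.2 170.8] [ 493.9 -273.8    8. ]
insert_small 0.59 [273. 133.] 992 xy med [ 612.9 -206.     8.1] min [ 565.3 -252.     4.1] max [ 660.7 -159.8   13.8]
   spot 0.71 [272.7 132.2] [ 613.8 -198.7    8. ]
insert_medium 0.64 [305. 139.] 994 xy med [ 591.6 -304.     8.6] min [ 545.1 -351.7    4.2] max [ 638.7 -256.9   23.7]
   spot 0.59 [305.4 139.4] [ 590.5 -298.     8. ]
insert_large 0.98 [298. 254.] 1123 xy med [ 243.6 -262.6    3.9] min [ 193.8 -312.6   -0.7] max [ 295.8 -214.3    9.8]
insert_large 0.85 [267. 165.] 1021 xy med [ 515.9 -183.5    8.1] min [ 469.8 -231.9    3.8] max [ 564.7 -137.5   14.1]
insert_large 0.85 [398. 155.] 1005 xy med [ 538.1 -586.     4.3] min [ 4.935e+02 -6.315e+02  2.000e-01] max [ 585.3 -540.6   10.1]
   spot 0.83 [398.5 154.3] [ 542.  -580.4    8. ]
   spot 0.81 [296.5 253.2] [ 248.6 -263.2    8. ]
0.9
```

```bash
sleep 0.1
```

```text
(no output)
```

View pics/c1.png

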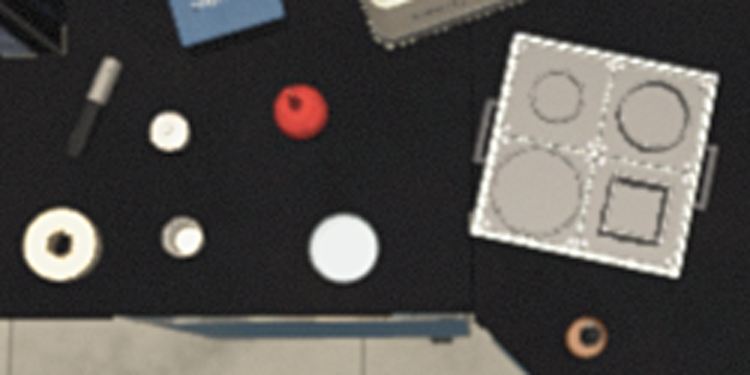

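View pics/c2.png

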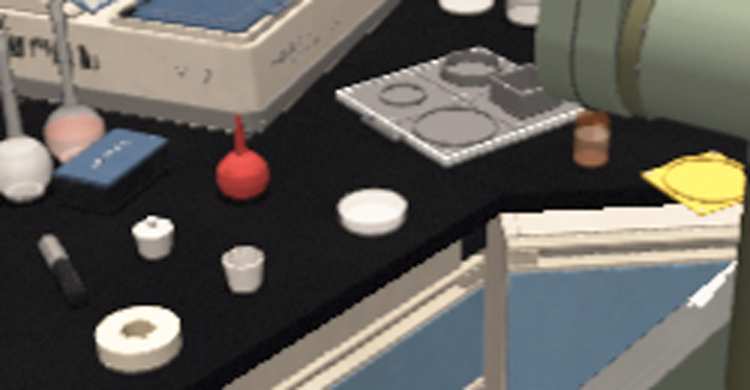

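The crops settle the choice. The open cup is at (151,180), and the one at (146,143) has a lid knob. The clear disc at (204,183) is the dish, and (110,181) is the holed roll. Next I refine the positions.

```bash
python3 - <<'E'
from h import *
p=cv2.imread('pics/top0.png');d=np.load('pics/top0.npy');P=cloud('top',d)
s=cv2.imread('pics/scene0.png');ds=np.load('pics/scene0.npy');Q=cloud('scene',ds)
def fit(xy):
    A=np.c_[2*xy,np.ones(len(xy))];b=(xy**2).sum(1);c=np.linalg.lstsq(A,b,rcond=None)[0];return c[:2],np.sqrt(c[2]+c[:2]@c[:2])
def sel(P,c,r,z0,z1):
    m=(np.hypot(P[...,0]-c[0],P[...,1]-c[1])<r)&(P[...,2]>z0)&(P[...,2]<z1);return P[m]
for nm,c,r,zs in [('bottle',(368,-228),30,[(15,60),(60,98),(98,108)]),('cup',(470,170),30,[(10,24),(24,34)]),('bulb',(597,49),40,[(10,40),(50,80),(80,95)]),('dish',(458,5),45,[(4,12),(13,22)]),('cruc',(580,180),45,[(8,50)])]:
  for z0,z1 in zs:
    for nn,C in(('top',P),('scene',Q)):
        q=sel(C,c,r,z0,z1)
        if len(q)>5:
            print(nm,z0,nn,len(q),'mean',q.mean(0).round(1),'mid',((np.percentile(q,3,0)+np.percentile(q,97,0))/2).round(1),'ext',np.ptp(q,axis=0).round(0),'fit',np.round(fit(q[:,:2])[0],1),fit(q[:,:2])[1].round(1))
# rim blob centers in top image
for nm,(u,v),z in [('dish',(204,183),16),('cup',(151,180),29)]:
    w=p[v-22:v+22,u-22:u+22].astype(int);m=(w.min(2)>90).astype('uint8')
    k,l,st,ce=cv2.connectedComponentsWithStats(m);i=l[22,22] or 1+np.argmax(st[1:,4])
    x,y,W,H,A=st[i];print(nm,'bbox',x+u-22,y+v-22,W,H,A,ce[i]+[u-22,v-22], atz('top',*(ce[i]+[u-22,v-22]),z).round(1),atz('top',x+u-22+(W-1)/2,y+v-22+(H-1)/2,z).round(1))
# tray: minAreaRect of points around with z 2..45
m=(np.hypot(P[...,0]-553,P[...,1]+244)<165)&(P[...,2]>6)&(P[...,2]<45)
k,l,st,ce=cv2.connectedComponentsWithStats(m.astype('uint8'));i=1+np.argmax(st[1:,4])
print('tray',cv2.minAreaRect(P[l==i][:,:2].astype('float32')))
for nm,c,r,z0,z1 in [('sq',(493,-282),45,28,45),('med',(592,-304),45,17,28),('small',(613,-206),34,11,18),('large',(516,-183),48,10.5,18)]:
    q=sel(P,c,r,z0,z1);print(nm,len(q),q.mean(0).round(1),fit(q[:,:2]))
    q=sel(Q,c,r,z0,z1)
    if len(q)>9:print('  scene',nm,len(q),q.mean(0).round(1),fit(q[:,:2]))
# obstacles near bulb
m=(P[...,0]>620)&(P[...,0]<800)&(abs(P[...,1]-49)<120);q=P[m];q=q[q[:,2]>15]
for x in range(620,800,15):
    w=q[(q[:,0]>x)&(q[:,0]<x+15)]
    if len(w):print('obst',x,w[:,1].min().round(),w[:,1].max().round(),w[:,2].max().round())
E
```

```text
bottle 15 top 89 mean [ 366.6 -226.8   50. ] mid [ 367.8 -228.8   41.6] ext [35. 34. 42.] fit [ 368.1 -229.6] 15.4
bottle 15 scene 158 mean [ 361.8 -219.2   38.4] mid [ 364.5 -223.2   37.6] ext [31. 37. 43.] fit [ 366.1 -225.2] 13.9
bottle 60 top 41 mean [ 367.3 -228.9   80.1] mid [ 367.6 -229.9   84.7] ext [20. 20. 30.] fit [ 367.8 -230.1] 8.4
bottle 60 scene 8 mean [ 366.8 -223.1   62.3] mid [ 366.7 -223.5   62.8] ext [16. 10.  5.] fit [ 366.5 -224. ] 6.0
bottle 98 top 8 mean [ 367.  -229.7  100.5] mid [ 367.4 -229.4  101.4] ext [6. 6. 7.] fit [ 367.2 -229.8] 3.1
cup 10 top 37 mean [474.9 169.6  17.1] mid [471.1 165.1  17.1] ext [31. 31. 13.] fit [471.  164.3] 14.9
cup 10 scene 86 mean [471.  165.2  17.8] mid [471.9 164.9  17.1] ext [36. 35. 13.] fit [472.1 165.1] 15.7
cup 24 top 31 mean [471.2 165.8  27.4] mid [471.4 163.9  27.9] ext [33. 34.  8.] fit [470.8 163.8] 16.8
cup 24 scene 51 mean [473.1 164.4  27.2] mid [472.7 164.8  27.4] ext [38. 38.  7.] fit [472.  164.9] 17.0
bulb 10 top 147 mean [591.2  46.4  32. ] mid [595.3  49.4  29.4] ext [48. 48. 23.] fit [595.6  49.8] 21.0
bu
[... 1899 characters left out ...]
   13.1] (array([ 613.98669981, -206.23254044]), np.float64(25.308104427583988))
  scene small 50 [ 613.1 -204.6   13.7] (array([ 615.34432128, -205.16088427]), np.float64(24.795462177946476))
large 166 [ 514.2 -182.3   12.5] (array([ 515.51707279, -183.83248856]), np.float64(39.5453472845791))
  scene large 101 [ 515.8 -181.4   12.6] (array([ 516.52183903, -182.98352934]), np.float64(41.00192968713765))
obst 620 38.0 38.0 27.0
obst 650 -40.0 165.0 38.0
obst 665 -71.0 168.0 123.0
obst 680 -71.0 169.0 126.0
obst 695 -70.0 168.0 127.0
obst 710 -71.0 169.0 127.0
obst 725 -71.0 166.0 128.0
obst 740 -71.0 169.0 129.0
obst 755 -71.0 169.0 127.0
obst 770 -71.0 169.0 198.0
obst 785 -71.0 168.0 196.0
```

>>> {"method": "play_rows", "body": {"rows": [[[0.7,-6,-7,0,-0.32],[0.7,-12,-14,0,-0.64],[0.7,-18,-21,1,-0.96],[0.7,-24.95,-28.6,3,-1.279],[0.7,-24.95,-28.6,3,-1.279],[0.7,-24.95,-28.6,3,-1.279],[0.7,-24.95,-28.6,3,-1.279],[0.7,-24.95,-28.6,3,-1.279],[0.7,-24.95,-28.6,3,-1.279],[0.7,-24.95,-28.6,3,-1.279]]], "force": 40}}

```text
time_s: 1.9
eef_pos: [368.0, -228.5, 201.3]
orientation: [[1.0, 0.002, 0.0], [0.002, -1.0, -0.0], [0.0, 0.0, -1.0]]
wrist_force: [-0.3, 0.7, 0.4]
finger_gap: 60.3
```

>>> {"method": "play_rows", "body": {"rows": [[[0.7,0,0.1,4,0],[0.7,0,0.1,8,0],[0.7,0,0.1,11.5,0],[0.7,0,0.1,14,0],[0.7,0,0.1,14,0],[0.0,0,0.1,14,0],[0.0,0,0.1,14,0],[0.0,0,0.1,14,0],[0.0,0,0.1,14,0],[0.0,0,0.1,14,0]]], "force": 40}}

```text
time_s: 2.9
eef_pos: [368.8, -231.9, 63.2]
orientation: [[1.0, 0.0, 0.003], [0.0, -1.0, -0.003], [0.003, 0.003, -1.0]]
wrist_force: [-1.5, 0.1, 6.9]
finger_gap: 19.5
```

>>> {"method": "play_rows", "body": {"rows": [[[0.0,0,0,0,0],[0.0,0,0,-2,0],[0.0,0,0,-5,0],[0.0,0,0,-8,0],[0.0,0,0,-8,0],[0.0,0,0,-8,0]]]}}

```text
time_s: 3.5
eef_pos: [368.0, -230.8, 142.1]
orientation: [[1.0, 0.0, 0.002], [0.0, -1.0, -0.002], [0.002, 0.002, -1.0]]
wrist_force: [0.2, 0.4, -1.5]
finger_gap: 19.5
```

```bash
python3 - <<'E'
from h import *
s=observe();print(s['eef_pos'],s['finger_gap'],s['wrist_force'])
p,d=snapshot('scene');cv2.imwrite('pics/s1.png',cv2.resize(p[60:230,180:430],None,fx=3,fy=3))
p,d=snapshot('top');cv2.imwrite('pics/t1.png',cv2.resize(p[80:260,200:400],None,fx=3,fy=3))
E
```

```text
[ 367.99211514 -230.77271994  142.14314432] 19.526482564091744 [ 0.23490951  0.42805836 -1.46693565]
```

View pics/s1.png

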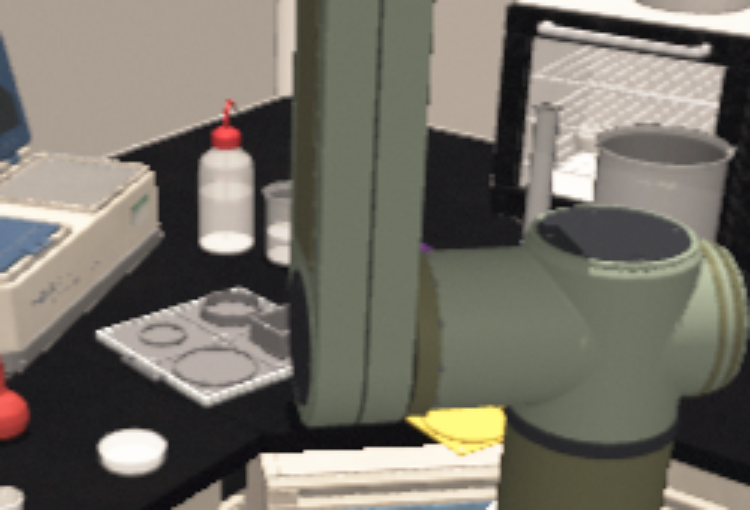

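View pics/t1.png

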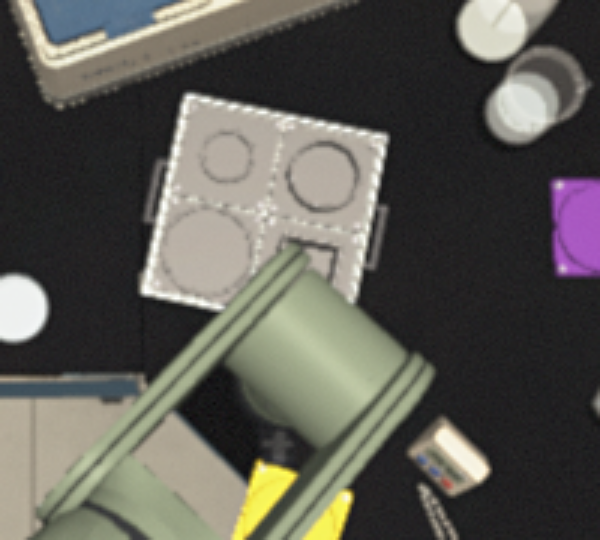

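>>> {"method": "play_rows", "body": {"rows": [[[0.0,3.2,1.3,0,0],[0.0,6.4,2.6,0,0],[0.0,9.6,3.9,0,0],[0.0,12.7,5.1,0,0],[0.0,12.7,5.1,0,0],[0.0,12.7,5.1,1,0],[0.0,12.7,5.1,2,0],[0.0,12.7,5.1,2,0],[0.0,12.7,5.1,2,0]]]}}

```text
time_s: 4.5
eef_pos: [493.1, -280.6, 120.2]
orientation: [[1.0, -0.0, -0.002], [-0.0, -1.0, 0.002], [-0.002, -0.002, -1.0]]
wrist_force: [-0.3, 0.1, -0.9]
finger_gap: 19.7
```

```bash
python3 - <<'E'
from h import *
s=observe();print(s['eef_pos'],s['finger_gap'],s['wrist_force'])
p,d=snapshot('scene');cv2.imwrite('pics/s2.png',cv2.resize(p[60:230,180:430],None,fx=3,fy=3))
p,d=snapshot('top');cv2.imwrite('pics/t2.png',cv2.resize(p[80:260,200:400],None,fx=3,fy=3))
E
```

```text
[ 493.1351066  -280.62475012  120.19155708] 19.679081173197467 [-0.26019423  0.05030902 -0.90047124]
```

View pics/s2.png

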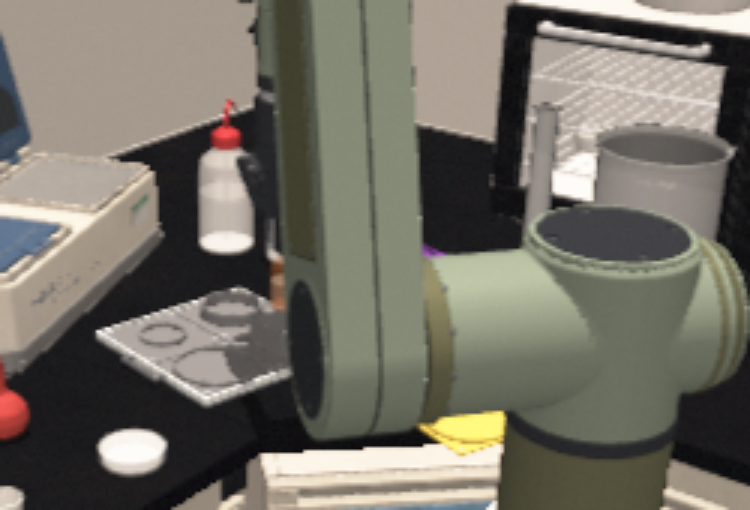

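View pics/t2.png

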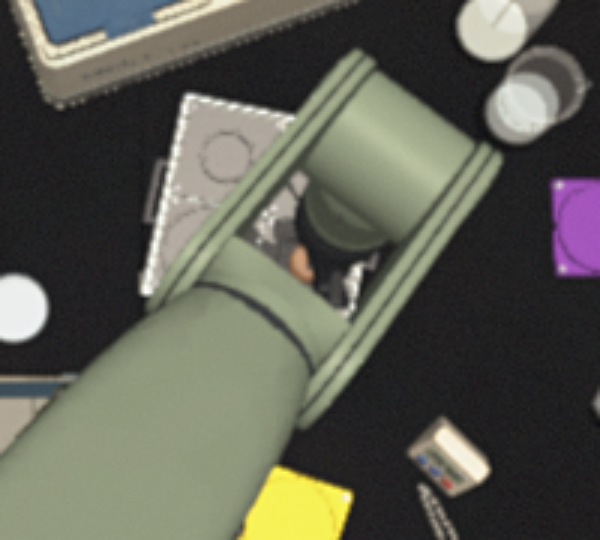

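>>> {"method": "play_rows", "body": {"rows": [[[0.0,0.2,0.1,1,0],[0.0,0.2,0.1,2.5,0],[0.0,0.2,0.1,4,0],[0.0,0.2,0.1,4.7,0],[0.0,0.2,0.1,4.8,0],[0.0,0.2,0.1,4.8,0]]]}}

```text
time_s: 5.2
eef_pos: [496.2, -282.2, 72.4]
orientation: [[1.0, -0.0, -0.001], [-0.0, -1.0, 0.001], [-0.001, -0.001, -1.0]]
wrist_force: [0.8, -0.7, -0.9]
finger_gap: 19.4
```

>>> {"method": "play_rows", "body": {"rows": [[[0.0,-0.1,0,0.1,0],[0.0,-0.1,0,0.2,0],[0.0,-0.1,0,0.3,0],[0.0,-0.1,0,0.3,0]]]}}

```text
time_s: 5.6
eef_pos: [495.6, -282.6, 71.3]
orientation: [[1.0, 0.0, 0.0], [0.0, -1.0, -0.0], [0.0, 0.0, -1.0]]
wrist_force: [-1.4, 0.6, 4.6]
finger_gap: 19.6
```

Contact with the floor (+4.6 N). Release and rise.

>>> {"method": "play_rows", "body": {"rows": [[[0.3,0,0,0,0],[0.6,0,0,0,0],[0.6,0,0,0,0],[0.6,0,0,0,0],[0.6,0,0,-3,0],[0.6,0,0,-7,0],[0.6,0,0,-11,0],[0.6,0,0,-13,0],[0.6,0,0,-13,0]]]}}

```text
time_s: 6.5
eef_pos: [497.9, -284.3, 204.9]
orientation: [[1.0, 0.0, 0.007], [0.0, -1.0, -0.006], [0.007, 0.006, -1.0]]
wrist_force: [0.5, 0.4, 0.4]
finger_gap: 51.4
```

>>> {"method": "play_rows", "body": {"rows": [[[1,-0.3,-4.5,0,0],[1,-0.6,-9,0,0],[1,-0.9,-13.5,0,0],[1,-1.2,-18,0,0],[1,-1.5,-22.5,0,0],[1,-1.7,-27,0,0],[1,-1.9,-31.5,0,0],[1,-2.1,-36,0,0],[1,-2.3,-40.5,0,0],[1,-2.4,-44.7,0,0]]]}}

```text
time_s: 7.5
eef_pos: [469.9, 166.3, 198.5]
orientation: [[1.0, 0.0, -0.003], [0.0, -1.0, -0.0], [-0.003, 0.0, -1.0]]
wrist_force: [0.7, -0.4, -0.2]
finger_gap: 85.5
```

>>> {"method": "play_rows", "body": {"rows": [[[1,0,0,0,0],[1,0,0,0,0],[1,0,0,0,0]]]}}

```text
time_s: 7.8
eef_pos: [471.0, 163.5, 199.2]
orientation: [[1.0, -0.001, -0.002], [-0.001, -1.0, -0.001], [-0.002, 0.001, -1.0]]
wrist_force: [0.3, -0.6, -0.8]
finger_gap: 85.3
```

```bash
python3 - <<'E'
from h import *
s=observe();print(s['eef_pos'],s['finger_gap'],s['joint_pos'],s['time_s'])
p,d=snapshot('top');cv2.imwrite('pics/t3.png',cv2.resize(p[60:260,90:340],None,fx=3,fy=3));np.save('pics/t3.npy',d)
P=cloud('top',d)
m=(np.hypot(P[...,0]-495,P[...,1]+282)<22)&(P[...,2]>45);q=P[m];print(len(q),q.mean(0),q.max(0),q.min(0))
p,d=snapshot('scene');cv2.imwrite('pics/s3.png',cv2.resize(p[60:260,100:350],None,fx=3,fy=3))
E
```

```text
[470.98382657 163.54241007 199.15366596] 85.32925759525529 [ 1.60830182e-01  7.49522248e-02  1.75998003e+00 -6.23940352e-04
  1.30881967e+00  1.61744225e-01] 7.8
136 [ 491.37106289 -277.70227341   70.6370233 ] [ 511.15174164 -262.07170692  112.3647974 ] [ 476.6402514  -296.96708722   45.3554505 ]
```

View pics/s3.png

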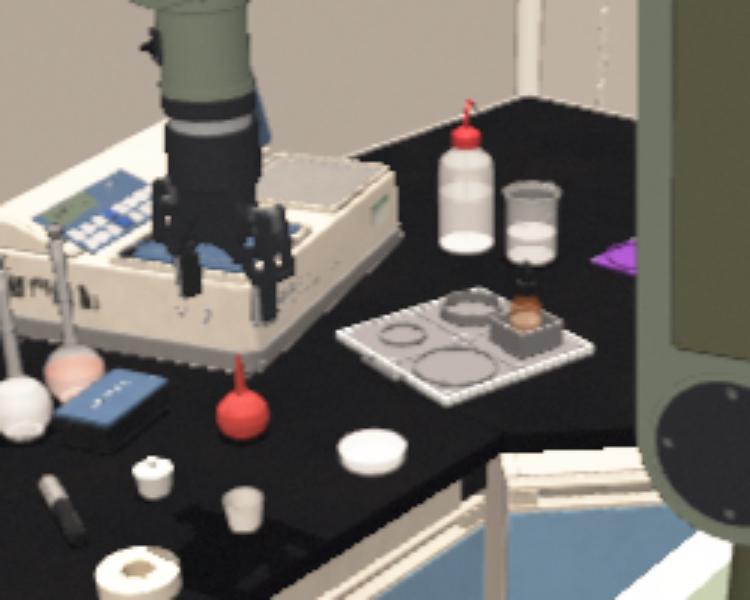

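View pics/t3.png

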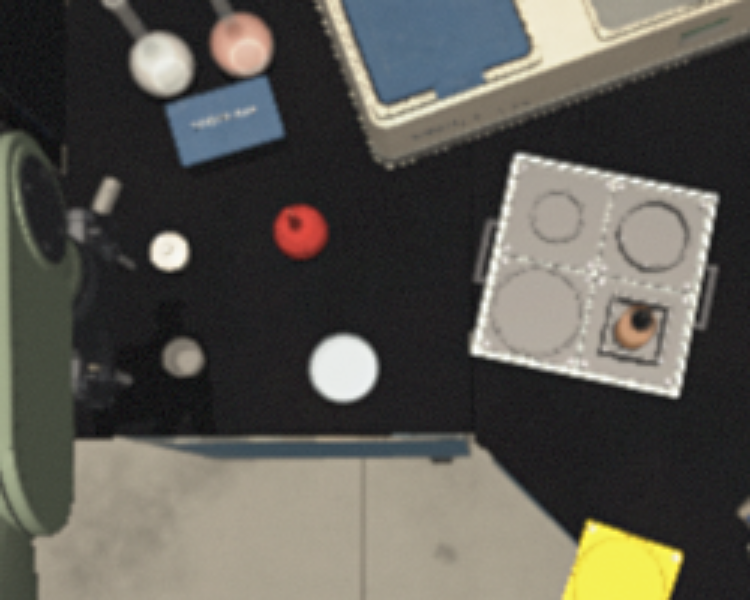

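>>> {"method": "play_rows", "body": {"rows": [[[0.8,0,0,4,0],[0.7,0,0,8.5,0],[0.7,0,0,13,0],[0.7,0,0,16,0],[0.7,0,0,18,0],[0.7,0,0,18.9,0],[0.7,0,0,18.9,0],[0.7,0,0,18.9,0]]], "force": 30}}

```text
time_s: 8.7
eef_pos: [472.7, 164.1, 12.3]
orientation: [[1.0, -0.001, 0.002], [-0.001, -1.0, 0.0], [0.002, -0.0, -1.0]]
wrist_force: [0.5, -0.2, -0.1]
finger_gap: 60.1
```

>>> {"method": "play_rows", "body": {"rows": [[[0.4,-0.1,0,0.2,0],[0.3,-0.1,0,0.2,0],[0.0,-0.1,0,0.2,0],[0.0,-0.1,0,0.2,0],[0.0,-0.1,0,0.2,0],[0.0,-0.1,0,0.2,0]]], "force": 30}}

```text
time_s: 9.3
eef_pos: [471.5, 164.6, 10.6]
orientation: [[1.0, 0.0, 0.002], [0.0, -1.0, 0.0], [0.002, -0.0, -1.0]]
wrist_force: [-0.9, -0.9, 6.2]
finger_gap: 33.6
```

>>> {"method": "play_rows", "body": {"rows": [[[0.0,0,0,-0.5,0],[0.0,0,0,-2,0],[0.0,0,0,-4,0],[0.0,0,0,-7,0],[0.0,0,0,-10,0],[0.0,0,0,-12,0],[0.0,0,0,-12,0],[0.0,0,0,-12,0]]]}}

```text
time_s: 10.1
eef_pos: [470.5, 164.6, 129.4]
orientation: [[1.0, 0.0, 0.001], [0.0, -1.0, 0.0], [0.001, -0.0, -1.0]]
wrist_force: [-0.2, -0.4, -0.8]
finger_gap: 33.4
```

```bash
python3 - <<'E'
from h import *
s=observe();print(s['eef_pos'],s['finger_gap'],s['wrist_force'])
p,d=snapshot('scene');cv2.imwrite('pics/s4.png',cv2.resize(p[80:260,90:290],None,fx=3,fy=3))
E
```

```text
[470.4681599  164.597613   129.37371717] 33.444393743421095 [-0.23648175 -0.40580287 -0.76877743]
```

View pics/s4.png

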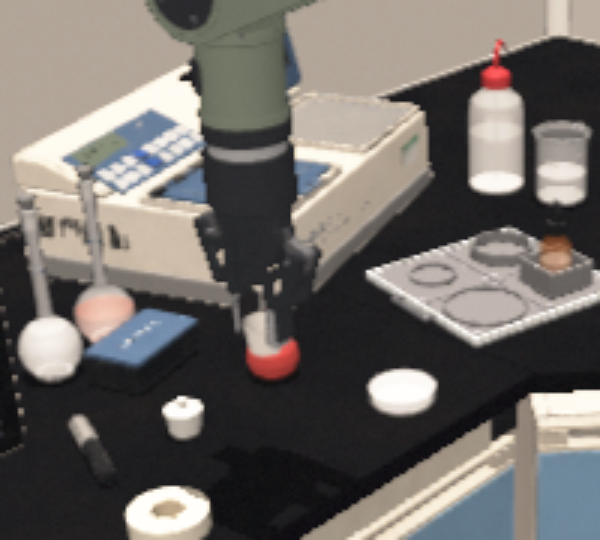

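```bash
python3 - <<'E'
from h import *
P=cloud('top',np.load('pics/top0.npy'))
for y in range(-280,120,20):
    m=(abs(P[...,1]-y)<12)&(P[...,2]>30)&(P[...,0]>630)&(P[...,0]<850)
    if m.any():print(y,P[m][:,0].min().round(),P[m][:,2].max().round())
E
```

```text
-280 749.0 121.0
-260 742.0 121.0
-240 734.0 122.0
-220 728.0 122.0
-200 721.0 119.0
-180 714.0 126.0
-160 705.0 127.0
-140 700.0 128.0
-120 692.0 130.0
-100 682.0 129.0
-80 675.0 129.0
-60 670.0 129.0
-40 668.0 128.0
-20 670.0 127.0
0 712.0 127.0
20 768.0 125.0
40 819.0 115.0
60 692.0 38.0
80 685.0 54.0
100 678.0 198.0
```

>>> {"method": "play_rows", "body": {"rows": [[[0.0,1.5,3.9,0,0],[0.0,3,7.8,0,0],[0.0,4.5,11.7,0,0],[0.0,6,15.6,0,0],[0.0,7.5,19.5,0,0],[0.0,9,23.3,0,0],[0.0,10.5,27.1,0,0],[0.0,12,31,0,0],[0.0,13.4,34.5,0,0],[0.0,14.4,37,0,0]]]}}

```text
time_s: 11.15
eef_pos: [613.8, -207.6, 126.5]
orientation: [[1.0, -0.002, -0.003], [-0.002, -1.0, 0.001], [-0.003, -0.001, -1.0]]
wrist_force: [0.3, 0.6, -0.4]
finger_gap: 33.9
```

>>> {"method": "play_rows", "body": {"rows": [[[0.0,0,0,1,0],[0.0,0,0,3,0],[0.0,0,0,5,0],[0.0,0,0,7,0],[0.0,0,0,7,0],[0.0,0,0,7,0]]]}}

```text
time_s: 11.75
eef_pos: [613.1, -204.1, 57.4]
orientation: [[1.0, 0.001, -0.004], [0.001, -1.0, 0.002], [-0.004, -0.002, -1.0]]
wrist_force: [-0.4, -0.3, 0.2]
finger_gap: 33.4
```

```bash
python3 - <<'E'
from h import *
s=observe();print(s['eef_pos'],s['finger_gap'],s['wrist_force'])
p,d=snapshot('scene');cv2.imwrite('pics/s5.png',cv2.resize(p[100:220,190:320],None,fx=5,fy=5))
E
```

```text
[ 613.06670491 -204.11864882   57.38738232] 33.35679823557003 [-0.38753773 -0.28136934  0.1745093 ]
```

View pics/s5.png

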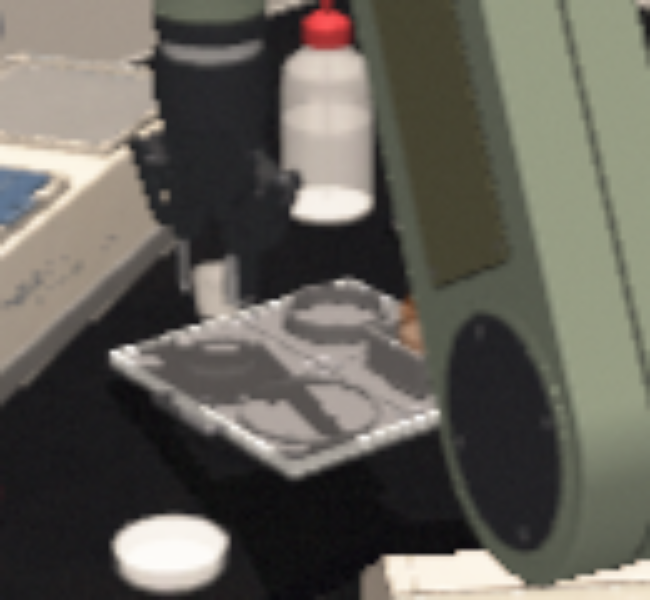

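>>> {"method": "play_rows", "body": {"rows": [[[0.0,0.1,0.1,1,0],[0.0,0.1,0.1,2,0],[0.0,0.1,0.1,3,0],[0.0,0.1,0.1,3.6,0],[0.0,0.1,0.1,3.7,0],[0.0,0.1,0.1,3.7,0]]]}}

```text
time_s: 12.4
eef_pos: [615.3, -206.4, 21.8]
orientation: [[1.0, -0.0, -0.001], [-0.0, -1.0, 0.0], [-0.001, -0.0, -1.0]]
wrist_force: [0.6, -0.6, 0.6]
finger_gap: 33.3
```

>>> {"method": "play_rows", "body": {"rows": [[[0.0,0,0,0.1,0],[0.0,0,0,0.2,0],[0.0,0,0,0.2,0]]]}}

```text
time_s: 12.7
eef_pos: [615.7, -206.6, 20.5]
orientation: [[1.0, 0.0, 0.0], [0.0, -1.0, -0.0], [0.0, 0.0, -1.0]]
wrist_force: [-0.1, -0.4, 0.8]
finger_gap: 33.7
```

>>> {"method": "play_rows", "body": {"rows": [[[0.0,0,0,0.1,0],[0.0,0,0,0.2,0],[0.0,0,0,0.2,0]]]}}

```text
time_s: 13.0
eef_pos: [615.7, -206.7, 18.8]
orientation: [[1.0, -0.0, 0.0], [-0.0, -1.0, -0.0], [0.0, 0.0, -1.0]]
wrist_force: [-0.5, -0.3, 3.0]
finger_gap: 33.5
```

>>> {"method": "play_rows", "body": {"rows": [[[0.5,0,0,0,0],[0.7,0,0,0,0],[0.7,0,0,0,0],[0.7,0,0,-1.5,0],[0.7,0,0,-4,0],[0.7,0,0,-8,0],[0.7,0,0,-12,0],[0.7,0,0,-16,0],[0.7,0,0,-18,0],[0.5,0,0,-18,0]]]}}

```text
time_s: 14.0
eef_pos: [618.5, -207.8, 204.9]
orientation: [[1.0, 0.0, 0.01], [0.0, -1.0, -0.005], [0.01, 0.005, -1.0]]
wrist_force: [-0.2, -0.1, 0.3]
finger_gap: 46.8
```

>>> {"method": "play_rows", "body": {"rows": [[[0.5,-0.4,-4.5,0,0],[0.5,-0.7,-9,0,0],[0.5,-1,-13.5,0,0],[0.5,-1.3,-18,0,0],[0.5,-1.6,-22,0,0],[0.5,-1.9,-25.8,0,0],[0.5,-1.9,-25.8,0,0],[0.5,-1.9,-25.8,0,0]]]}}

```text
time_s: 14.8
eef_pos: [595.5, 52.3, 196.8]
orientation: [[1.0, 0.002, -0.003], [0.002, -1.0, -0.0], [-0.003, 0.0, -1.0]]
wrist_force: [-0.3, 0.1, -0.8]
finger_gap: 42.3
```

```bash
python3 - <<'E'
from h import *
s=observe();print(s['eef_pos'],s['finger_gap'],s['joint_pos'],s['time_s'])
p,d=snapshot('top');cv2.imwrite('pics/t6.png',cv2.resize(p[90:210,160:340],None,fx=4,fy=4))
P=cloud('top',d)
m=(np.hypot(P[...,0]-614,P[...,1]+206)<22)&(P[...,2]>32);q=P[m];print(len(q),q.mean(0),q.max(0),q.min(0))
p,d=snapshot('scene');cv2.imwrite('pics/s6.png',cv2.resize(p[110:220,160:320],None,fx=4,fy=4))
E
```

```text
[595.46659091  52.28779134 196.82698652] 42.344430711240356 [-5.68034175e-02  2.84736470e-01  1.51828523e+00 -6.18104921e-04
  1.34112307e+00 -5.88078987e-02] 14.8
26 [ 618.54324413 -207.47256767   35.61226004] [ 631.8479476  -189.24089977   41.18286757] [ 598.15161773 -222.3959699    32.14687657]
```

View pics/s6.png

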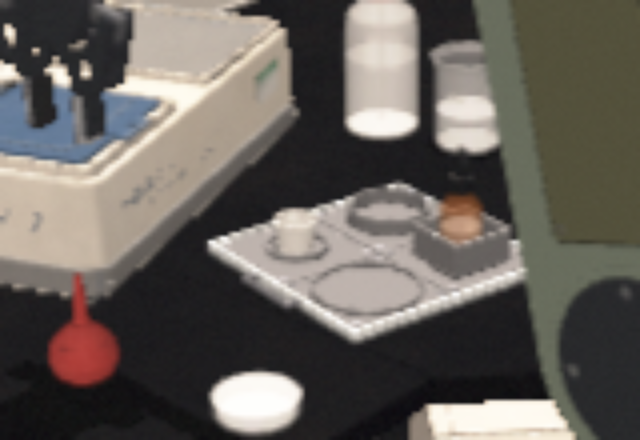

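View pics/t6.png

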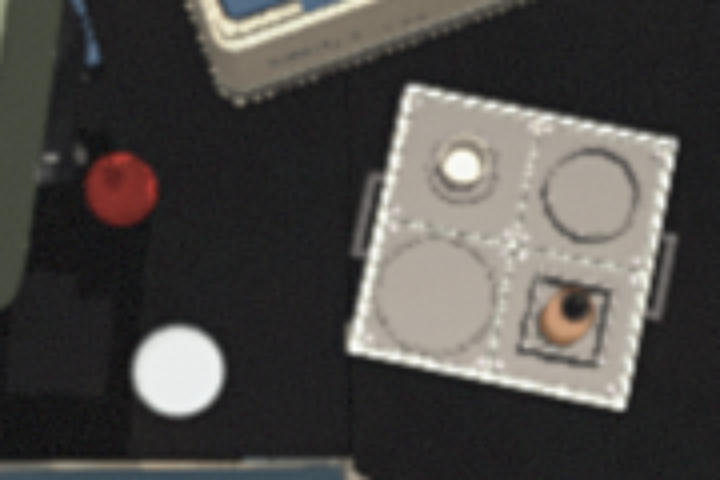

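>>> {"method": "play_rows", "body": {"rows": [[[0.5,0.1,0.1,4,0],[0.5,0.1,0.1,8,0],[0.5,0.1,0.1,12,0],[0.5,0.1,0.1,14.2,0],[0.5,0.1,0.1,14.5,0],[0.5,0.1,0.1,14.5,0],[0.1,0.1,0.1,14.5,0],[0.0,0.1,0.1,14.5,0],[0.0,0.1,0.1,14.5,0],[0.0,0.1,0.1,14.5,0]]], "force": 40}}

```text
time_s: 15.9
eef_pos: [599.1, 50.3, 55.2]
orientation: [[1.0, 0.0, 0.004], [0.0, -1.0, -0.001], [0.004, 0.001, -1.0]]
wrist_force: [-0.5, -0.4, 4.0]
finger_gap: 9.6
```

>>> {"method": "play_rows", "body": {"rows": [[[0.0,0,0,0,0],[0.0,0,0,-1,0],[0.0,0,0,-3,0],[0.0,0,0,-6,0],[0.0,0,0,-9,0],[0.0,0,0,-9,0],[0.0,0,0,-9,0]]]}}

```text
time_s: 16.6
eef_pos: [597.8, 50.7, 144.1]
orientation: [[1.0, 0.0, 0.001], [0.0, -1.0, 0.0], [0.001, -0.0, -1.0]]
wrist_force: [-0.8, 0.1, -1.2]
finger_gap: 9.4
```

```bash
python3 - <<'E'
from h import *
s=observe();print(s['eef_pos'],s['finger_gap'],s['wrist_force'])
p,d=snapshot('scene');cv2.imwrite('pics/s7.png',cv2.resize(p[80:230,120:320],None,fx=4,fy=4))
E
```

```text
[597.7686121   50.69085066 144.0965222 ] 9.408094810159023 [-0.84040128  0.14306464 -1.16764033]
```

View pics/s7.png

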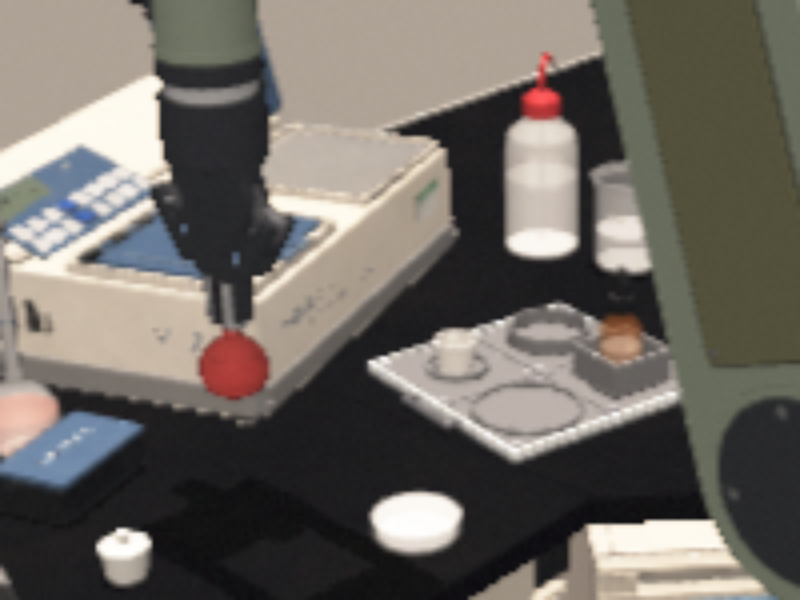

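>>> {"method": "play_rows", "body": {"rows": [[[0.0,0,3.5,0,0],[0.0,0,7.5,0,0],[0.0,-0.1,11.5,0,0],[0.0,-0.2,15.5,0,0],[0.0,-0.2,19.5,0,0],[0.0,-0.3,23.5,0,0],[0.0,-0.4,27.5,0,0],[0.0,-0.4,31.5,0,0],[0.0,-0.4,34.5,0,0],[0.0,-0.4,35.4,0,0]]]}}

```text
time_s: 17.65
eef_pos: [591.7, -306.2, 140.6]
orientation: [[1.0, -0.004, -0.003], [-0.004, -1.0, 0.001], [-0.003, -0.001, -1.0]]
wrist_force: [0.6, -0.3, -0.0]
finger_gap: 9.7
```

>>> {"method": "play_rows", "body": {"rows": [[[0.0,0,0,1,0],[0.0,0,0,3,0],[0.0,0,0,4.5,0],[0.0,0,0,4.5,0],[0.0,0,0,4.5,0]]]}}

```text
time_s: 18.15
eef_pos: [593.1, -301.8, 97.1]
orientation: [[1.0, 0.001, -0.002], [0.001, -1.0, 0.002], [-0.002, -0.002, -1.0]]
wrist_force: [0.0, -0.7, -0.5]
finger_gap: 10.2
```

```bash
python3 - <<'E'
from h import *
s=observe();print(s['eef_pos'],s['finger_gap'],s['wrist_force'])
p,d=snapshot('scene');cv2.imwrite('pics/s8.png',cv2.resize(p[100:210,190:340],None,fx=4,fy=4))
p,d=snapshot('top');cv2.imwrite('pics/t8.png',cv2.resize(p[80:210,220:360],None,fx=4,fy=4))
E
```

```text
[ 593.12098583 -301.84797042   97.07584304] 10.235094662888462 [ 0.04451839 -0.65986213 -0.45020842]
```

View pics/s8.png

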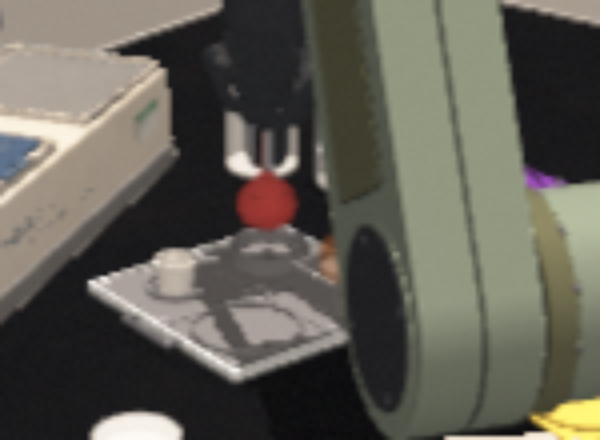

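View pics/t8.png

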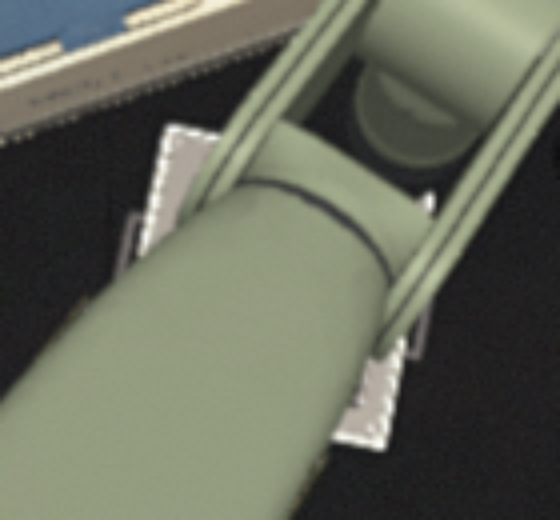

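>>> {"method": "play_rows", "body": {"rows": [[[0.0,0,0.2,1,0],[0.0,0,0.2,2,0],[0.0,0,0.2,2.9,0],[0.0,0,0.2,3.2,0],[0.0,0,0.2,3.2,0],[0.0,0,0.2,3.2,0]]]}}

```text
time_s: 18.85
eef_pos: [593.6, -305.5, 66.2]
orientation: [[1.0, -0.0, -0.0], [-0.0, -1.0, -0.0], [-0.0, 0.0, -1.0]]
wrist_force: [-0.2, -0.2, -0.4]
finger_gap: 9.9
```

>>> {"method": "play_rows", "body": {"rows": [[[0.0,0,-0.1,0.1,0],[0.0,0,-0.1,0.2,0],[0.0,0,-0.1,0.3,0],[0.0,0,-0.1,0.3,0]]]}}

```text
time_s: 19.25
eef_pos: [593.6, -304.5, 63.4]
orientation: [[1.0, 0.0, 0.0], [0.0, -1.0, -0.0], [0.0, 0.0, -1.0]]
wrist_force: [0.2, -1.1, -0.4]
finger_gap: 9.7
```

>>> {"method": "play_rows", "body": {"rows": [[[0.0,0,0,0.1,0],[0.0,0,0,0.2,0],[0.0,0,0,0.2,0]]]}}

```text
time_s: 19.55
eef_pos: [593.8, -304.7, 63.3]
orientation: [[1.0, 0.0, 0.0], [0.0, -1.0, -0.0], [0.0, 0.0, -1.0]]
wrist_force: [-3.3, 1.2, 7.7]
finger_gap: 9.8
```

Floor contact; release, rise and travel to the dish.

>>> {"method": "play_rows", "body": {"rows": [[[0.2,0,0,0,0],[0.4,0,0,0,0],[0.4,0,0,0,0],[0.4,0,0,-2,0],[0.4,0,0,-6,0],[0.4,0,0,-10,0],[0.4,0,0,-14,0],[0.4,0,0,-14,0]]]}}

```text
time_s: 20.35
eef_pos: [597.5, -307.1, 209.8]
orientation: [[1.0, 0.0, 0.012], [0.0, -1.0, -0.008], [0.012, 0.008, -1.0]]
wrist_force: [0.1, 0.1, 0.6]
finger_gap: 34.2
```

>>> {"method": "play_rows", "body": {"rows": [[[0.5,-1.5,-3.9,0,0],[0.7,-3,-7.8,0,0],[1,-4.8,-11.7,0,0],[1,-6.4,-15.6,0,0],[1,-8,-19.5,0,0],[1,-9.6,-23.4,0,0],[1,-11.2,-27.3,0,0],[1,-12.8,-30.5,0,0],[1,-13.3,-31.2,0,0],[1,-13.3,-31.2,0,0]]]}}

```text
time_s: 21.35
eef_pos: [459.7, 8.4, 200.7]
orientation: [[1.0, 0.002, -0.001], [0.002, -1.0, -0.0], [-0.001, 0.0, -1.0]]
wrist_force: [0.7, 0.4, 0.3]
finger_gap: 85.3
```

```bash
python3 - <<'E'
from h import *
s=observe();print(s['eef_pos'],s['finger_gap'],s['time_s'])
p,d=snapshot('top');cv2.imwrite('pics/t9.png',cv2.resize(p[90:210,160:340],None,fx=4,fy=4))
P=cloud('top',d)
m=(np.hypot(P[...,0]-593,P[...,1]+304)<30)&(P[...,2]>35);q=P[m];print(len(q),q.mean(0),q.max(0),q.min(0))
p,d=snapshot('scene');cv2.imwrite('pics/s9.png',cv2.resize(p[110:240,160:320],None,fx=4,fy=4))
E
```

```text
[459.70903356   8.40237761 200.72643925] 85.33590748742662 21.35
202 [ 589.75666558 -301.46473507   49.69723559] [ 616.8651969  -280.55874978   97.60977096] [ 569.12047779 -325.40189197   35.83220259]
```

View pics/s9.png

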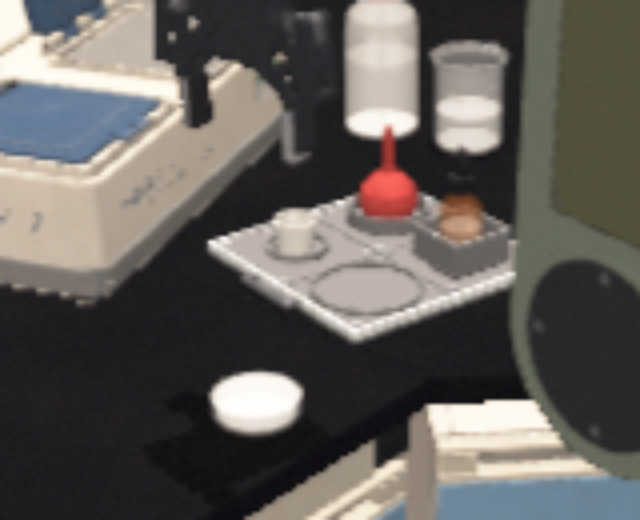

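View pics/t9.png

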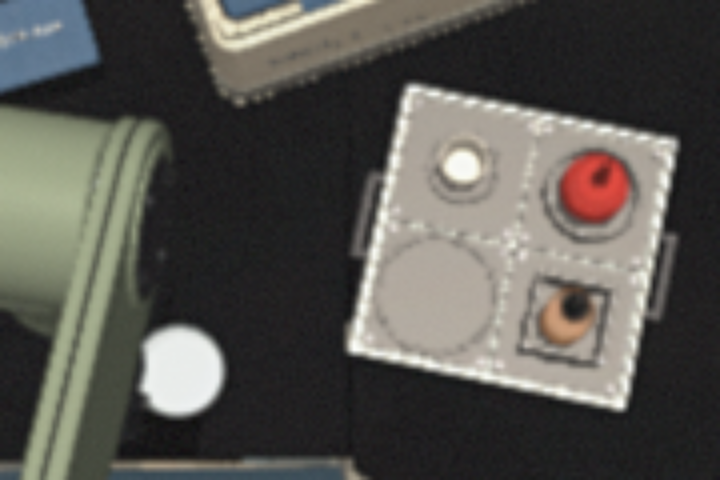

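>>> {"method": "play_rows", "body": {"rows": [[[1,0.05,0,4,0],[1,0.05,0,8.5,0],[1,0.05,0,13,0],[1,0.05,0,16.5,0],[1,0.05,0,18.5,0],[1,0.05,0,19,0],[1,0.05,0,19,0],[1,0.05,0,19,0]]]}}

```text
time_s: 22.25
eef_pos: [462.8, 6.7, 12.4]
orientation: [[1.0, -0.001, 0.003], [-0.001, -1.0, -0.001], [0.003, 0.001, -1.0]]
wrist_force: [0.8, -0.5, 0.0]
finger_gap: 85.1
```

```bash
python3 - <<'E'
from h import *
s=observe();print(s['eef_pos'],s['finger_gap'],s['wrist_force'])
p,d=snapshot('scene');cv2.imwrite('pics/s10.png',cv2.resize(p[150:240,170:290],None,fx=5,fy=5))
E
```

```text
[462.76689795   6.67232404  12.39794088] 85.1041673364713 [ 0.84278905 -0.51459932  0.04361776]
```

View pics/s10.png

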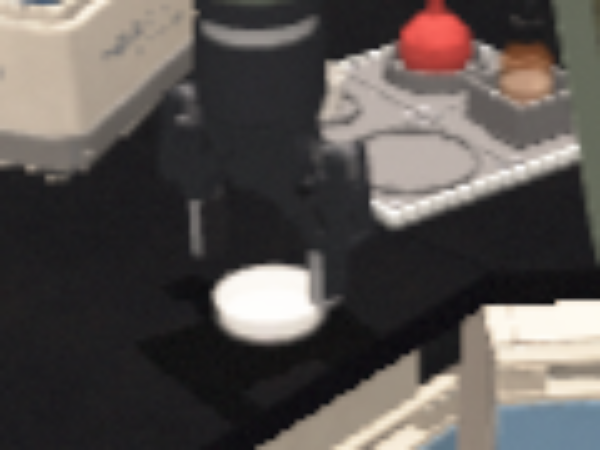

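>>> {"method": "play_rows", "body": {"rows": [[[1,-0.1,0,0.6,0],[1,-0.1,0,1,0],[1,-0.1,0,1.1,0],[1,-0.1,0,1.1,0]]]}}

```text
time_s: 22.7
eef_pos: [459.8, 7.6, 0.2]
orientation: [[1.0, 0.0, -0.0], [0.0, -1.0, 0.0], [-0.0, -0.0, -1.0]]
wrist_force: [0.1, -0.3, -0.2]
finger_gap: 85.6
```

>>> {"method": "play_rows", "body": {"rows": [[[0.85,0,-0.05,0,0],[0.75,0,-0.05,0,0],[0.6,0,-0.05,0,0],[0.6,0,-0.05,0,0],[0.6,0,-0.05,0,0],[0.6,0,-0.05,0,0]]], "force": 40}}

```text
time_s: 23.3
eef_pos: [460.2, 8.1, 1.0]
orientation: [[1.0, 0.0, 0.0], [0.0, -1.0, 0.0], [0.0, -0.0, -1.0]]
wrist_force: [-1.8, 1.2, 5.2]
finger_gap: 64.1
```

>>> {"method": "play_rows", "body": {"rows": [[[0.3,0,0,0,0],[0.3,0,0,-0.5,0],[0.3,0,0,-2,0],[0.3,0,0,-4.5,0],[0.3,0,0,-7,0],[0.3,0,0,-8,0],[0.3,0,0,-8,0],[0.3,0,0,-8,0]]]}}

```text
time_s: 24.1
eef_pos: [459.5, 8.1, 79.7]
orientation: [[1.0, 0.0, -0.001], [0.0, -1.0, 0.0], [-0.001, -0.0, -1.0]]
wrist_force: [-1.3, -0.7, -1.1]
finger_gap: 63.9
```

```bash
python3 - <<'E'
from h import *
s=observe();print(s['eef_pos'],s['finger_gap'],s['wrist_force'])
p,d=snapshot('scene');cv2.imwrite('pics/s11.png',cv2.resize(p[130:240,170:290],None,fx=5,fy=5))
E
```

```text
[459.46130296   8.13469664  79.67521421] 63.886635013799975 [-1.33605921 -0.7396832  -1.06695108]
```

View pics/s11.png

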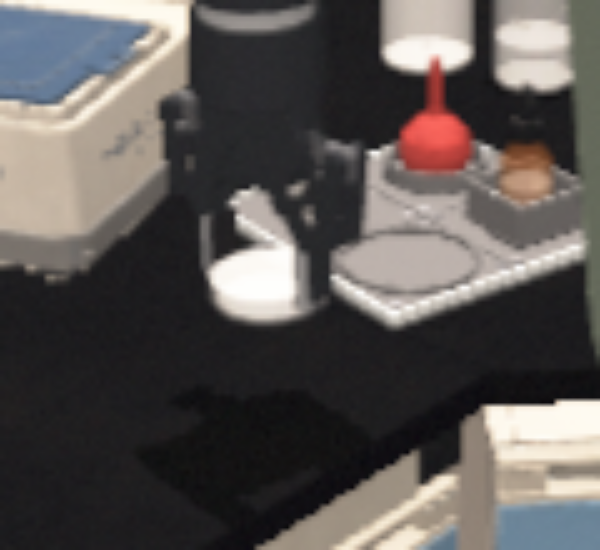

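>>> {"method": "play_rows", "body": {"rows": [[[0.3,0.6,2,0,0],[0.3,1.6,5.5,0,0],[0.3,2.6,9,0,0],[0.3,3.7,12.5,0,0],[0.3,4.7,16,0,0],[0.3,5.4,18.3,0,0],[0.3,5.6,19.1,0,0],[0.3,5.6,19.1,1,0],[0.3,5.6,19.1,3,0],[0.3,5.6,19.1,4,0]]]}}

```text
time_s: 25.15
eef_pos: [513.5, -180.4, 37.3]
orientation: [[1.0, 0.001, -0.005], [0.001, -1.0, 0.003], [-0.005, -0.003, -1.0]]
wrist_force: [-0.2, 1.2, -1.2]
finger_gap: 64.2
```

>>> {"method": "play_rows", "body": {"rows": [[[0.3,0,0,0,0],[0.3,0,0,0,0],[0.3,0,0,0,0]]]}}

```text
time_s: 25.45
eef_pos: [516.6, -182.7, 40.9]
orientation: [[1.0, 0.001, 0.001], [0.001, -1.0, -0.001], [0.001, 0.001, -1.0]]
wrist_force: [0.1, 0.4, -0.7]
finger_gap: 63.8
```

```bash
python3 - <<'E'
from h import *
s=observe();print(s['eef_pos'],s['finger_gap'],s['wrist_force'])
p,d=snapshot('scene');cv2.imwrite('pics/s12.png',cv2.resize(p[110:220,200:320],None,fx=5,fy=5))
E
```

```text
[ 516.59105905 -182.74578909   40.94179957] 63.79870991672926 [ 0.06968667  0.43278819 -0.65863348]
```

View pics/s12.png

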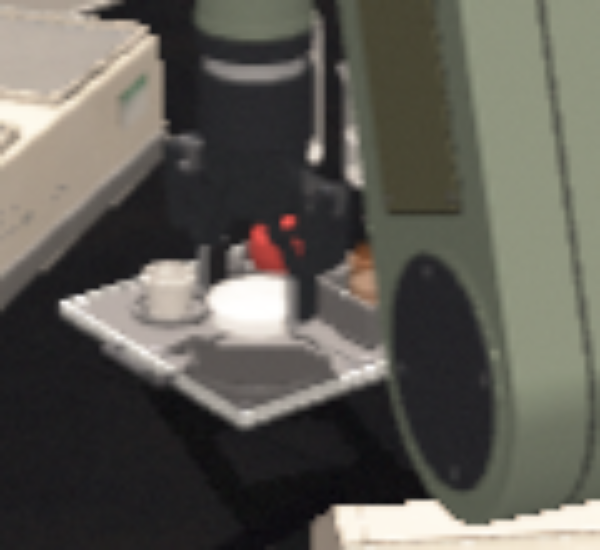

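>>> {"method": "play_rows", "body": {"rows": [[[0.3,0,0.1,1,0],[0.3,0,0.1,2,0],[0.3,0,0.1,2.7,0],[0.3,0,0.1,3,0],[0.3,0,0.1,3,0],[0.3,0,0.1,3,0]]]}}

```text
time_s: 26.1
eef_pos: [516.0, -184.0, 10.0]
orientation: [[1.0, -0.0, -0.0], [-0.0, -1.0, 0.0], [-0.0, -0.0, -1.0]]
wrist_force: [-0.3, 0.0, -0.3]
finger_gap: 63.8
```

>>> {"method": "play_rows", "body": {"rows": [[[0.3,0,0,0.1,0],[0.3,0,0,0.2,0],[0.3,0,0,0.2,0]]]}}

```text
time_s: 26.4
eef_pos: [516.3, -184.1, 9.0]
orientation: [[1.0, 0.0, 0.0], [0.0, -1.0, -0.0], [0.0, 0.0, -1.0]]
wrist_force: [-1.3, 1.2, 3.8]
finger_gap: 64.2
```

>>> {"method": "play_rows", "body": {"rows": [[[0.8,0,0,0,0],[0.9,0,0,0,0],[0.9,0,0,0,0],[0.9,0,0,-1,0],[0.9,0,0,-3,0],[0.9,0,0,-7,0],[0.9,0,0,-11,0],[0.9,0,0,-15,0],[0.9,0,0,-19,0]]]}}

```text
time_s: 27.3
eef_pos: [515.9, -183.9, 200.6]
orientation: [[1.0, -0.0, 0.001], [-0.0, -1.0, -0.0], [0.001, 0.0, -1.0]]
wrist_force: [1.4, -0.3, -0.5]
finger_gap: 77.0
```

>>> {"method": "play_rows", "body": {"rows": [[[1,-1,-4.5,0,0],[1,-1,-9,0,0],[1,-1,-13.5,0,0],[1,-1,-18,0,0],[1,-1,-22,0,0],[1,-1,-25,0,0],[1,-1,-25,0,0],[1,-1,-25,0,0],[1,-1,-25,0,0]]]}}

```text
time_s: 28.2
eef_pos: [506.1, 65.2, 198.6]
orientation: [[1.0, -0.001, 0.0], [-0.001, -1.0, -0.0], [0.0, 0.0, -1.0]]
wrist_force: [-0.0, 0.0, 0.3]
finger_gap: 85.5
```

```bash
python3 - <<'E'
from h import *
s=observe();print(s['eef_pos'],s['finger_gap'],s['time_s'])
p,d=snapshot('top');cv2.imwrite('pics/t13.png',cv2.resize(p[90:210,160:340],None,fx=4,fy=4))
P=cloud('top',d)
for n,c,r,z in(('dish',(516,-183.5),40,18),('cup',(614,-206),22,32),('bottle',(495,-282),12,90),('bulb',(593,-304),12,80)):
    m=(np.hypot(P[...,0]-c[0],P[...,1]-c[1])<r)&(P[...,2]>z);q=P[m];print(n,len(q),q.mean(0),q.max(0),q.min(0))
    if n=='dish':
        A=np.c_[q[:,:2]-q[:,:2].mean(0),np.ones(len(q))];print('tilt',np.linalg.lstsq(A,q[:,2],rcond=None)[0])
p,d=snapshot('scene');cv2.imwrite('pics/s13.png',cv2.resize(p[110:280,90:320],None,fx=3,fy=3))
E
```

```text
[506.12951888  65.22363182 198.59584032] 85.54220936023971 28.2
dish 385 [ 516.10886535 -183.88908216   24.23341128] [ 549.42641059 -152.62658191   30.00164674] [ 484.69844443 -215.48754928   18.0595772 ]
tilt [4.05739154e-04 3.71741179e-04 2.42334113e+01]
cup 29 [ 616.44933576 -207.38657951   36.03484142] [ 631.21861937 -189.27499824   39.13737564] [ 597.48214552 -222.2787105    32.70406864]
bottle 19 [ 493.09011645 -278.84891216  105.00615208] [ 498.75812228 -274.32626764  113.20996644] [ 488.8729896  -283.90756949   92.90337309]
bulb 11 [ 591.68632429 -302.8433986    90.81718317] [ 595.31467745 -299.88302866   96.74766847] [ 589.14386531 -306.5233248    83.33774826]
```

View pics/s13.png

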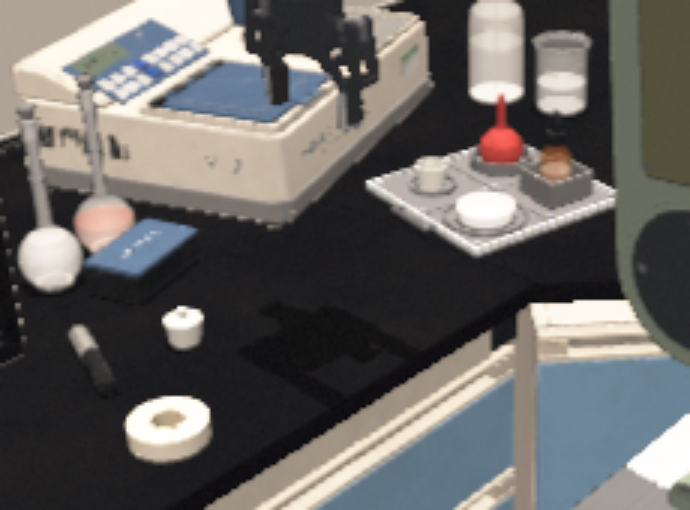

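View pics/t13.png

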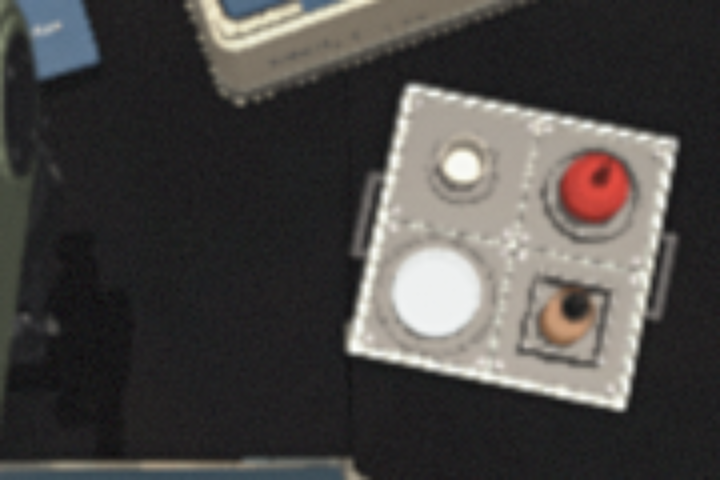

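All four things stand level in their own holders, the crucible and the roll have not moved, and the arm is clear. I'm handing in.

```bash
python3 -c "
from rig import *
print(finish_job())"
```

```text
the job is handed in; nothing more can be done
None
```

I put the four things in the tray in the order asked: dropper bottle in the square holder, open cup in the smallest ring, suction bulb in the middle ring, and petri dish in the largest ring. I handed in at about 28 s of the 93 s allowed.

- **Placing:** the last pictures show each thing upright in its own holder. The dish lies flat, with its top at 24 mm and no measurable tilt. Each top is within about 3 mm of the height expected for standing on the holder's floor.
- **Left alone:** the lidded crucible and the label roll look unmoved in the last scene picture. I did not measure their positions again.
- **Contact:** each release came after light floor contact of 3–8 N. The gripper was clear of everything at hand-in, and none of my checks failed or disagreed.

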